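# Hang a painted house plaque on the lipped drying rail

### The job

Lift the house plaque out of its stand by the wooden grip on its hook, carry its hanger hook up and over the front lip of the drying rail, and let the hook's tongue down gently behind the lip. Feel along the strip in the channel for its one notch and lower the tongue into it until it is fully home, keeping hold of the plaque until then and never pressing or dragging it hard (stay well under 30 N against the rail). Leave it hanging upright by itself, and do not disturb the cup, bottle and jar.

Things in the scene. Friction and masses are not known exactly. Their poses are not given: they have to be found in the camera images.
- plaque: Loose grey house-shaped board, about 0.22 kg, 12 mm thick (x), 120 mm wide (y). Origin: centre of its bottom edge; z up, +x is its back (hook side), -x its painted front. Walls up to z 90, 45 degree gable to a peak at z 150. On the back an aluminium hook: a bridge 24 mm wide, z 128 to 135, reaches to x 32 and ends in a tongue pointing down; a wooden grip block stands on the bridge above the tongue.
- grip (a point): Grip point on the plaque's wooden grip block, at (28, 0, 168) mm in the plaque's frame, straight above the tongue. The block is 14 mm in x, 24 mm in y, z 135 to 190, with free space on both y sides; gripped here across y it does not roll when the tongue is dragged along the rail.
- tongue_foot (a point): Centre of the foot (lower end) of the hook's tongue, at (28, 0, 90) mm in the plaque's frame. The tongue is x 24 to 32, 24 mm wide in y and hangs 38 mm below the bridge's underside. Axes as the plaque's.
- rail: Fixed aluminium drying rail, 200 mm long (y). Origin on the table under mid-channel; z up; -x is the front, where the plaque hangs facing as the rail does. Channel open at the top, x -7 to 7, floor z 110. Front lip x -13 to -7, top z 144. Back wall x 7 to 13, top z 152. A wooden rest bar on its legs, front face x -18, z 30 to 50, stands 4 mm behind the upright plaque and takes its lean.
- strip_top (a point): Point at (0, 0, 124) mm of the rail, level with the top of the grey plastic strip in the channel: 14 mm thick, 260 mm long, sticking out at both ends, stiffly in place. Its one notch, 30 mm long (y) and cut through to the channel floor, is at the middle of the strip; the strip's place is not reported: the notch is centred anywhere from y -25 to 25 mm of the rail, solid strip beside it.
- stand: Fixed wooden stand in which the plaque starts upright: a board 70 by 120 mm, 8 mm thick, with two slotted feet (slot 15 mm wide in x, open at the top, from z 8 to z 32), at y -42 and 42. Origin: under its centre; the slot runs along y. The plaque is free above z 32.
- cup: Bystander: open red cup, 84 mm across, 110 mm high; origin under its centre.
- paint_bottle: Bystander: green paint bottle, 44 mm across, 100 mm high; origin under its centre.
- jar: Bystander: low amber jar, 60 mm across, 60 mm high; origin under its centre.
There are look-alikes about, which are no part of the job. There is more than one size of the plaque; the job needs the larger.

How it is judged:
By the outcome, as a careful person would: the job done as asked, in the order asked, and still so for the second after the job is handed in, with the robot touching nothing.
It also fails if it takes over 64 s, if anything falls off the work surface, if the arm or the gripper's body presses on something with over 40 N, if the wrist force passes 120 N, or if a joint passes its speed limit or range.

### The arm

A 7-joint arm with a two-finger parallel gripper is mounted at the origin on the work surface. World frame = base frame: x ahead of the robot, y to its left, z up, the work surface at z = 0. Lengths are in mm, angles in rad, forces in N, time in s.
With the tool pointing down it reaches from about 400 to 875 mm from the base axis. Payload 4.4 kg.
Tool frame: the origin (TCP) lies where the fingers leave the gripper's body, on its centre line; the fingertips stand 73 mm ahead of it and the grasp point (between the pads) lies 54 mm ahead of it; z points along the fingers, y is the line along which they close (so a half turn about z gives the same grasp; the last joint's range is limited). The gripper opens to 85 mm and grips with 20 to 120 N. Pads are 22 mm wide; open, the fingers measure 114 mm over their backs; the gripper's body (76 mm by 85 mm) begins 54 mm behind the grasp point. The pads swing forward as they close: fully open they stand 13 mm farther back than shut.
Start: joints at [-1.266, 0.628, 0.038, 1.517, -0.027, 0.996, -0.02], TCP at [235.514, 605.846, 303.913] pointing down, gripper open.
Joint ranges: [-3.06, 3.06], [-0.37, 2.12], [-1.25, 1.32], [0.18, 2.47], [-1.1, 4.24], [0.23, 1.98], [-2.94, 2.94]. Speed limits (rad/s): [2.57, 2.57, 3.14, 3.14, 3.14, 3.14, 3.14].

### API

Orientations are given as [roll, pitch, yaw] about the fixed x, y, z axes, in that order (R = Rz(yaw) Ry(pitch) Rx(roll)).
In Python, from cell import ctrl gives the robot as it stands.
- The arm moves only by the tool send_rows, never from a script. Its argument "rows" is a list that holds one entry, the list of rows, each a list of 6 numbers: the shift along the tool's x, y, z in cm, then the turn, a rotation vector about the tool's x, y, z in rad. In form: [[[tx, ty, tz, wx, wy, wz], ...]]. A call has 1 to 10 rows; each row is the pose to reach, as a shift and turn from the pose commanded when the call began, along the tool's axes at that moment; what a row does not reach only later rows make up. A row lasts 1/10 s, in which the tool goes at most 50 mm and 8.59 degrees, less where a joint would pass 70% of its speed; a pose out of reach is approached as far as the arm can. A call with a gripper value outside its range is refused whole. "grip" is the closure in counts, from 0 (fully open) to 255 (shut), set as the call begins (left out, the last holds). The fingers move at their own pace and stop on an object; the grip force is fixed at half the most. Time passes only in rows, so rows that repeat a pose let the fingers close. It gives the time, the measured TCP pose, the force, the opening and the grip force at its end, in the units of the state.
- ctrl.read_state(): the state, without advancing time (a new reading comes with each control period).
- ctrl.get_image(name): name is "side" or "top" or "wrist"; returns a dict with "pixels" (400x640x3 uint8, red, green, blue), "fx", "fy", "cx", "cy" (pixels), "extrinsics" (4x4, takes a point from camera to world coordinates); the wrist camera has in their place "mount" (4x4, takes a point from camera to tool coordinates, whose origin is the TCP and whose axes are the flange's). Camera axes: x right, y up, looking along -z (the intrinsics and any distortion apply to the point x, -y, -z); pixel columns grow to the right and rows downward; lengths in mm; the calibration is good to about 2 mm. A picture is of the moment at which its call begins: read the wrist's pose just before it. There is no depth.
- ctrl.finish_job(): hands the job in; it is judged then, once.
The state is a dict: "clock": time; "qpos": joint angles; "qd": joint speeds; "tau": joint torques, N m; "eef_pos": TCP position; "tool_rot": TCP orientation; "force": force on the tool from outside, world axes, zero at the start; "torque": the same for the moment, N m; "width": finger opening in mm; "gripper_force": force on a finger pad.
Only numpy, scipy, OpenCV 4.12 (cv2) and the standard library are available. Lean on these libraries where they do the work, as an engineer would, in place of code of your own. Each camera call takes 0.05 s, during which the arm holds its last target. There are 200 camera calls.

## Working session

There is one attempt and no reset: what is moved stays moved. The work goes in short steps, Python scripts to look and compute and a tool call to move; the robot and the scene stay as the last step left them, time stands still between calls to the robot, and variables do not carry over. Pictures are saved under pics/ and viewed, at most 10 in all, crops included, and the job is handed in when it is done.

Besides the shell and the picture viewer there is one more tool, called as name([rows], argument=value, ...), one row to a line, values as JSON. send_rows: Moves the arm, as the interface text tells. Its arguments: {"type":"object","properties":{"rows":{"type":"array","items":{"type":"array","items":{"type":"array","items":{"type":"number"}}}},"grip":{"type":"number"}},"required":["rows"]}

```bash
ls; mkdir -p pics; cat > h.py <<'E'
import numpy as np, cv2
from cell import ctrl
from scipy.spatial.transform import Rotation as R
def save(n,f):
    im=ctrl.get_image(n); cv2.imwrite('pics/'+f,im['pixels'][:,:,::-1]); np.savez('pics/'+f+'.npz',**{k:v for k,v in im.items()}); return im
def ray(im,u,v,E=None):
    E=np.array(im['extrinsics']) if E is None else E
    d=E[:3,:3]@np.array([(u-im['cx'])/im['fx'],-(v-im['cy'])/im['fy'],-1]); return E[:3,3],d
def onz(im,u,v,z,E=None):
    o,d=ray(im,u,v,E); return o+d*(z-o[2])/d[2]
def proj(im,p,E=None):
    E=np.array(im['extrinsics']) if E is None else E
    c=E[:3,:3].T@(np.array(p)-E[:3,3]); return im['cx']+im['fx']*c[0]/-c[2], im['cy']+im['fy']*-c[1]/-c[2]
E
python3 - <<'E'
from h import *
s=ctrl.read_state(); print({k:s[k] for k in('clock','eef_pos','tool_rot','force','width')})
a=save('top','top0.png');b=save('side','side0.png')
print([k for k in a]); print(a['fx'],a['cx'],a['cy'],np.round(a['extrinsics'],3),np.round(b['extrinsics'],3),b['fx'])
E
```

```text
pics
{'clock': 0.0, 'eef_pos': array([235.32795691, 605.3803488 , 302.98551538]), 'tool_rot': array([-3.13970824e+00,  5.59558582e-05,  2.77080551e+00]), 'force': array([-0.447765  , -0.73081534, -0.82775219]), 'width': 85.29398059726047}
['pixels', 'fx', 'fy', 'cx', 'cy', 'extrinsics']
390.6540454785344 314.4395202565483 203.45701763539995 [[ 1.200000e-02  9.830000e-01 -1.850000e-01  4.387710e+02]
 [-1.000000e+00  1.200000e-02 -5.000000e-03  1.110450e+02]
 [-3.000000e-03  1.850000e-01  9.830000e-01  1.037128e+03]
 [ 0.000000e+00  0.000000e+00  0.000000e+00  1.000000e+00]] [[ 9.54000e-01  1.31000e-01 -2.70000e-01  3.53156e+02]
 [-2.99000e-01  4.75000e-01 -8.27000e-01 -6.03364e+02]
 [ 2.00000e-02  8.70000e-01  4.92000e-01  5.52503e+02]
 [ 0.00000e+00  0.00000e+00  0.00000e+00  1.00000e+00]] 361.86840667109203
```

View pics/top0.png

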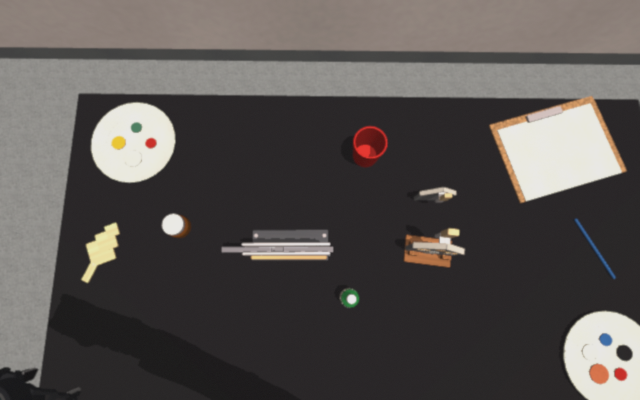

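View pics/side0.png

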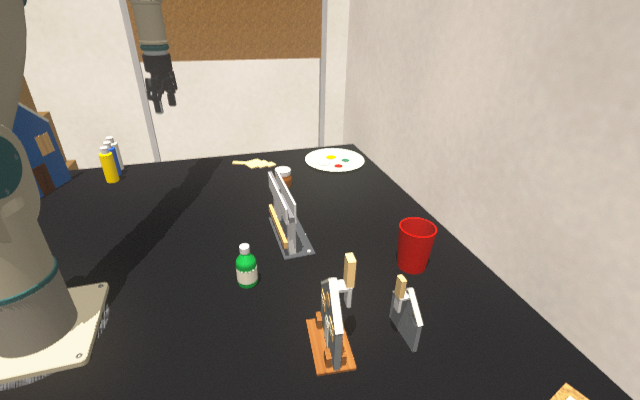

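Top view shows the rail (≈(288,245), wooden bar on the robot side), and two plaques: one in the stand (435,245, grip at (453,232)) and a loose one (437,194, grip ≈(446,197)). The one in the orange stand is larger and matches; confirming with a crop.

```bash
python3 - <<'E'
import cv2,numpy as np
t=cv2.imread('pics/top0.png');s=cv2.imread('pics/side0.png')
a=cv2.resize(t[180:275,395:475],None,fx=5,fy=5,interpolation=cv2.INTER_CUBIC)
b=cv2.resize(s[245:375,300:430],(400,400),interpolation=cv2.INTER_CUBIC)
o=np.zeros((475,800,3),np.uint8);o[:,:400]=a;o[:400,400:]=b
cv2.imwrite('pics/c1.png',o)
c=cv2.resize(t[220:270,215:340],None,fx=6.4,fy=6.4,interpolation=cv2.INTER_CUBIC)
cv2.imwrite('pics/c2.png',c)
E
```

```text
(no output)
```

View pics/c1.png

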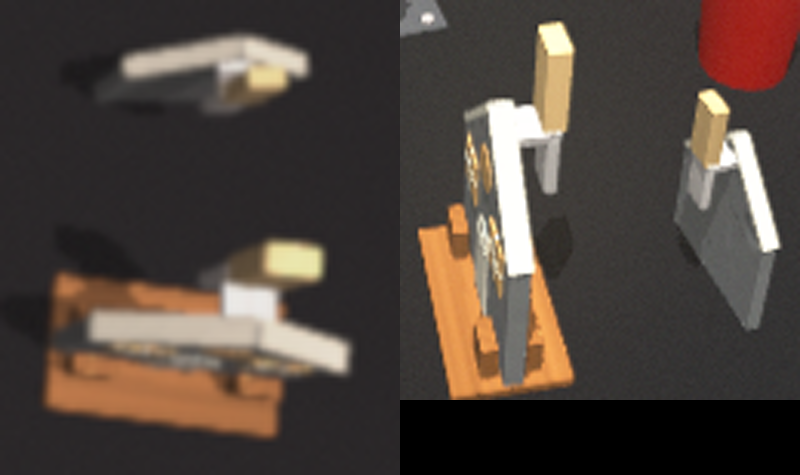

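View pics/c2.png

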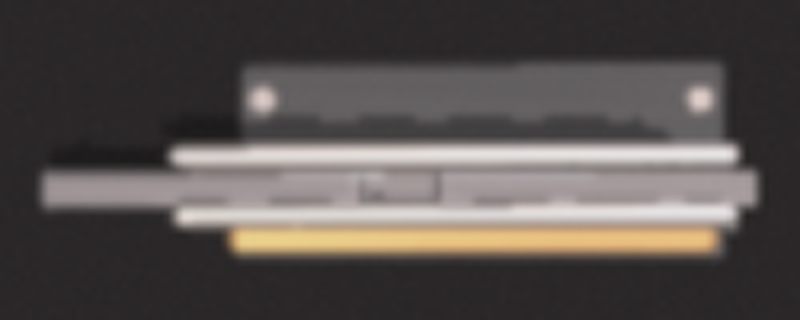

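The crop confirms it: the plaque in the stand (435,245) is clearly the larger; the loose one at (437,194) is the small look-alike. The rail crop shows the strip's notch outline at crop x 360–440, the strip's middle. Now measure.

```bash
python3 - <<'E'
from h import *
L=lambda f:{k:v for k,v in np.load('pics/'+f+'.npz').items()}
t=L('top0.png');s=L('side0.png')
C=lambda x,y:(395+(x+.5)/5-.5,180+(y+.5)/5-.5)
hsv=cv2.cvtColor(t['pixels'],cv2.COLOR_RGB2HSV).astype(int)
# grip top: bright yellowish
sub=hsv[225:245,440:470]; m=(sub[...,2]>200)&(sub[...,1]>60)&(sub[...,0]<40)
v,u=np.nonzero(m); print('grip px',u.mean()+440,v.mean()+225,m.sum(),cv2.minAreaRect(np.c_[u,v].astype(np.float32)))
print('grip top',onz(t,u.mean()+440,v.mean()+225,198))
print('crop corners',[np.round(onz(t,*C(*p),198),1) for p in((265,243),(323,243),(320,280),(263,280))])
print('stand',[np.round(onz(t,*C(*p),8),1) for p in((55,272),(45,405),(275,436))])
# side view grip top face crop (539,22),(573,32),(568,... ) scale 400/130
S=lambda x,y:(300+(x-400+.5)*130/400-.5,245+(y+.5)*130/400-.5)
print('side grip top',np.round(onz(s,*S(555,32),198),1),'foot',np.round(onz(s,*S(548,191),98),1))
K=lambda x,y:(215+(x+.5)/6.4-.5,220+(y+.5)/6.4-.5)
for n,p,z in(('back L',(170,155),152),('back R',(739,154),152),('lip L',(174,216),144),('lip R',(738,216),144),('strip L',(42,189),124),('strip R',(757,189),124),('notch L',(360,187),124),('notch R',(440,187),124),('bar L',(231,241),50),('bar R',(717,241),50)):
    print(n,np.round(onz(t,*K(*p),z),1))
# bystanders
for n,uv,z in(('cup',(370,140),110),('bottle',(351,298),100),('jar',(173,224),60)): print(n,np.round(onz(t,*uv,z)))
E
```

```text
grip px 453.1034482758621 231.70689655172413 58 ((13.0, 6.5), (5.0, 10.0), 90.0)
grip top [ 538.2824179  -183.68246103  198.        ]
crop corners [array([ 545.7, -172.2,  198. ]), array([ 546. , -197.2,  198. ]), array([ 530., -195.,  198.]), array([ 529.7, -170.6,  198. ])]
stand [array([ 553.2, -124.8,    8. ]), array([ 483.6, -117.5,    8. ]), array([ 469.1, -236.4,    8. ])]
side grip top [ 540.8 -179.8  198. ] foot [ 538.2 -192.1   98. ]
back L [510.5 280.7 152. ]
back R [513.3  79.6 152. ]
lip L [489.6 279.8 144. ]
lip R [492.   79.5 144. ]
strip L [499.9 332.1 124. ]
strip R [503.   71.9 124. ]
notch L [502.  216.4 124. ]
notch R [502.4 187.2 124. ]
bar L [485.5 274.8  50. ]
bar R [487.8  84.4  50. ]
cup [776. -20. 110.]
bottle [392.  28. 100.]
jar [566. 473.  60.]
```

```bash
cat >> h.py <<'E'
def go(p,yaw):
    s=ctrl.read_state(); r=R.from_euler('xyz',s['tool_rot']); q=R.from_euler('xyz',[np.pi,0,yaw])
    print('t',round(s['clock'],2),'pos',np.round(s['eef_pos'],1),'F',np.round(s['force'],1),'w',round(s['width'],1),'q',np.round(s['qpos'],2))
    print('cm',np.round(r.inv().apply(np.array(p)-s['eef_pos'])/10,2),'rot',np.round((r.inv()*q).as_rotvec(),3))
E
python3 -c "
from h import *
go([538.6,-183.5,300],np.pi-.117)"
```

```text
t 0.1 pos [235.4 605.4 303.1] F [-0.2 -0.8  0.1] w 85.8 q [-1.27  0.63  0.04  1.52 -0.03  1.   -0.02]
cm [-56.85 -62.54   0.42] rot [-0.002 -0.    -0.254]
```

send_rows([
  [[-28.4,-31.3,0,0,0,-0.13],[-28.4,-31.3,0,0,0,-0.13],[-28.4,-31.3,0,0,0,-0.13],[-28.4,-31.3,0,0,0,-0.13],[-28.4,-31.3,0,0,0,-0.13],[-28.4,-31.3,0,0,0,-0.13],[-28.4,-31.3,0,0,0,-0.13],[-28.4,-31.3,0,0,0,-0.13],[-28.4,-31.3,0,0,0,-0.13],[-28.4,-31.3,0,0,0,-0.13]],
])

```text
clock: 1.1
eef_pos: [387.8, 207.3, 303.8]
tool_rot: [-3.14, 0.0, 2.893]
force: [-0.5, 0.5, -0.7]
width: 85.3
gripper_force: 0.0
```

```bash
python3 -c "
from h import *
go([538.6,-183.5,300],np.pi-.117)"
```

```text
t 1.1 pos [387.8 207.3 303.8] F [-0.5  0.5 -0.7] w 85.3 q [-0.58  0.33  0.04  2.07 -0.01  0.74  0.78]
cm [-24.21 -34.18   0.46] rot [-0.002  0.    -0.131]
```

send_rows([
  [[-24.2,-34.2,0.4,0,0,-0.131],[-24.2,-34.2,0.4,0,0,-0.131],[-24.2,-34.2,0.4,0,0,-0.131],[-24.2,-34.2,0.4,0,0,-0.131],[-24.2,-34.2,0.4,0,0,-0.131],[-24.2,-34.2,0.4,0,0,-0.131],[-24.2,-34.2,0.4,0,0,-0.131],[-24.2,-34.2,0.4,0,0,-0.131],[-24.2,-34.2,0.4,0,0,-0.131],[-24.2,-34.2,0.4,0,0,-0.131]],
])

```text
clock: 2.1
eef_pos: [541.2, -181.7, 299.3]
tool_rot: [-3.14, 0.001, 3.027]
force: [-1.1, -0.1, 0.4]
width: 85.4
gripper_force: 0.0
```

```bash
python3 - <<'E'
from h import *
go([538.6,-183.5,228],np.pi-.117)
s=ctrl.read_state();w=save('wrist','w1.png');T=np.eye(4);T[:3,:3]=R.from_euler('xyz',s['tool_rot']).as_matrix();T[:3,3]=s['eef_pos']
E=T@w['mount'];np.save('pics/w1E.npy',E); print(np.round(w['mount'],2))
print('expected grip top px',proj(w,[538.6,-183.5,198],E))
E
```

```text
t 2.1 pos [ 541.2 -181.7  299.3] F [-1.1 -0.1  0.4] w 85.4 q [ 0.23  0.52  0.07  1.75 -0.04  0.87  1.77]
cm [ 0.24 -0.2   7.13] rot [-0.002  0.001  0.003]
[[ 0.000e+00  9.600e-01  2.800e-01  7.128e+01]
 [ 1.000e+00 -0.000e+00 -0.000e+00 -3.000e-02]
 [ 0.000e+00  2.800e-01 -9.600e-01 -6.918e+01]
 [ 0.000e+00  0.000e+00  0.000e+00  1.000e+00]]
expected grip top px (np.float64(314.4828218711838), np.float64(235.21027007912826))
```

View pics/w1.png

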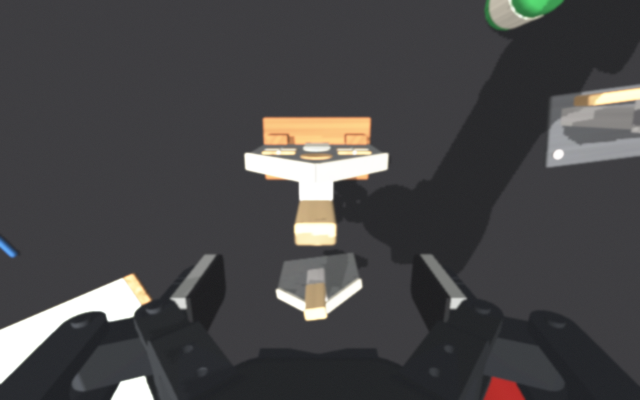

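Wrist view: the grip's top is at (316,233), expected (314,235), and the stand's edges run level, so both position and yaw agree. Descend and grip.

send_rows([
  [[0.25,-0.2,0,0,0,0],[0.25,-0.2,2,0,0,0],[0.25,-0.2,4,0,0,0],[0.25,-0.2,5.5,0,0,0],[0.25,-0.2,6.5,0,0,0],[0.25,-0.2,7.1,0,0,0],[0.25,-0.2,7.1,0,0,0],[0.25,-0.2,7.1,0,0,0]],
])

```text
clock: 2.95
eef_pos: [537.9, -180.1, 229.4]
tool_rot: [-3.142, 0.001, 3.032]
force: [0.5, 1.3, -0.6]
width: 85.3
gripper_force: 0.0
```

send_rows([
  [[0,0,0,0,0,0],[0,0,0,0,0,0],[0,0,0,0,0,0],[0,0,0,0,0,0],[0,0,0,0,0,0],[0,0,0,0,0,0],[0,0,0,0,0,0],[0,0,0,0,0,0]],
], grip=255)

```text
clock: 3.75
eef_pos: [537.6, -180.5, 228.9]
tool_rot: [-3.141, 0.0, 3.032]
force: [0.0, -1.2, -0.4]
width: 23.4
gripper_force: 59.9
```

```bash
python3 -c "
from h import *
go([538.6,-183.5,228],np.pi-.117)"
```

```text
t 3.75 pos [ 537.6 -180.5  228.9] F [ 0.  -1.2 -0.4] w 23.4 q [ 0.24  0.61  0.06  1.83 -0.05  0.71  1.78]
cm [-0.14 -0.29  0.09] rot [-0.     0.     0.007]
```

send_rows([
  [[0,0,-0.5,0,0,0],[0,0,-1.2,0,0,0],[0,0,-2.5,0,0,0],[0,0,-4,0,0,0],[0,0,-6,0,0,0],[0,0,-8,0,0,0],[0,0,-9.5,0,0,0],[0,0,-10,0,0,0],[0,0,-10,0,0,0]],
])

```text
clock: 4.65
eef_pos: [537.8, -180.4, 330.1]
tool_rot: [-3.141, 0.002, 3.032]
force: [0.7, -1.1, -1.5]
width: 23.3
gripper_force: 59.8
```

```bash
python3 -c "
from h import *
go([455,60,325],np.pi+.012); go([455,202,325],np.pi+.012)"
```

```text
t 4.65 pos [ 537.8 -180.4  330.1] F [ 0.7 -1.1 -1.5] w 23.3 q [ 0.23  0.48  0.07  1.72 -0.04  0.94  1.77]
cm [10.87 22.99  0.48] rot [-0.     0.002 -0.122]
t 4.65 pos [ 537.8 -180.4  330.1] F [ 0.7 -1.1 -1.5] w 23.3 q [ 0.23  0.48  0.07  1.72 -0.04  0.94  1.77]
cm [12.42 37.1   0.48] rot [-0.     0.002 -0.122]
```

send_rows([
  [[1,2,0,0,0,0],[3,5,0,0,0,-0.03],[5.5,8.5,0.2,0,0,-0.06],[8,12,0.4,0,0,-0.1],[10,16,0.5,0,0,-0.122],[11,20,0.5,0,0,-0.122],[11.4,24,0.5,0,0,-0.122],[11.7,28,0.5,0,0,-0.122],[12,32,0.5,0,0,-0.122],[12.2,34.9,0.5,0,0,-0.122]],
])

```text
clock: 5.65
eef_pos: [453.7, 182.8, 323.3]
tool_rot: [3.141, -0.001, -3.127]
force: [0.7, -0.7, -1.9]
width: 23.1
gripper_force: 59.7
```

send_rows([
  [[0,0,0,0,0,0],[0,0,0,0,0,0],[0,0,0,0,0,0],[0,0,0,0,0,0]],
])

```text
clock: 6.05
eef_pos: [454.5, 178.4, 323.7]
tool_rot: [-3.141, -0.001, -3.132]
force: [-0.3, -0.6, -0.9]
width: 23.3
gripper_force: 59.8
```

```bash
python3 - <<'E'
from h import *
go([500,180,325],np.pi+.012)
b=save('side','s2.png')
s=ctrl.read_state();w=save('wrist','w2.png');T=np.eye(4);T[:3,:3]=R.from_euler('xyz',s['tool_rot']).as_matrix();T[:3,3]=s['eef_pos']
np.save('pics/w2E.npy',T@w['mount'])
u,v=proj(b,s['eef_pos']-[0,0,150]);print(u,v)
c=cv2.resize(b['pixels'][120:260,210:350,::-1],(560,560),interpolation=cv2.INTER_CUBIC)
cv2.imwrite('pics/c3.png',c)
E
```

```text
t 6.05 pos [454.5 178.4 323.7] F [-0.3 -0.6 -0.9] w 23.3 q [-0.4   0.37 -0.04  1.93  0.02  0.84  1.13]
cm [-4.55  0.11 -0.13] rot [-0.001 -0.001 -0.002]
260.75962334926726 179.88049751343252
```

View pics/c3.png

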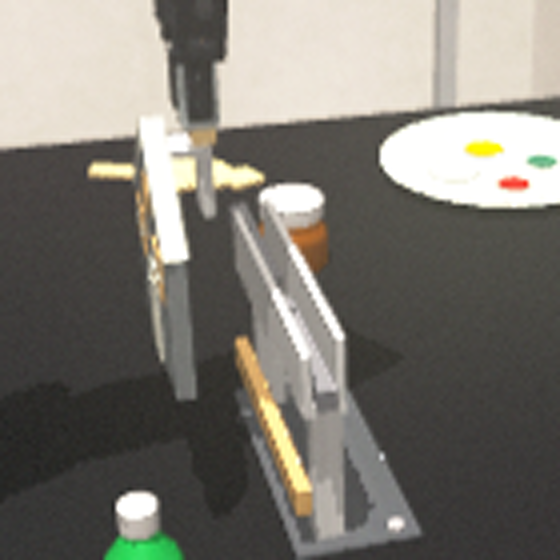

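View pics/w2.png

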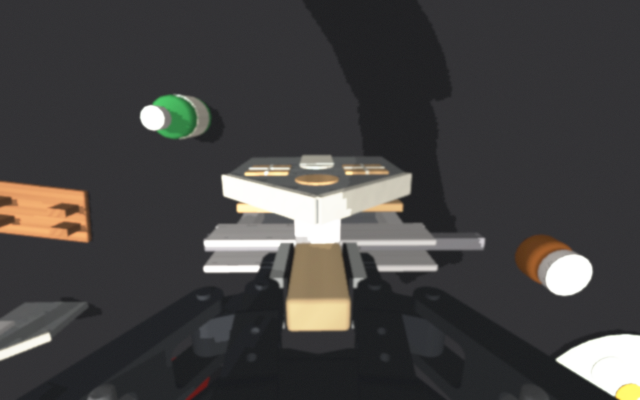

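The side view shows the hook in front of the lip, with the tongue foot near crop (208,216); the wrist view shows the board parallel to the rail. Check the offsets numerically.

```bash
python3 - <<'E'
from h import *
L=lambda f:{k:v for k,v in np.load('pics/'+f+'.npz').items()}
b=L('s2.png');w=L('w2.png');E=np.load('pics/w2E.npy')
cr=lambda p:np.round([(p[0]-210+.5)*4-.5,(p[1]-120+.5)*4-.5])
for dx,dy in((-4,-12),(4,-12),(4,12),(-4,12)): print('foot',cr(proj(b,[454.5+dx,178.4+dy,192.8])))
for n,p in(('lip end tops',[488.5+2.5,80,144]),('lip inner',[494.5+1.3,80,144]),('back outer',[514.5+1.3,80,152]),('peak front',[454.5-34,178.4,252.8]),('peak back',[454.5-22,178.4,252.8]),('btm back near',[454.5-22,118.4,102.8])): print(n,cr(proj(b,p)))
for n,p in(('wrist lip L',(206,230)),('lip R',(434,230))): print(n,np.round(onz(w,*p,144,E),1))
for n,p in(('back wall lower edge L',(205,269)),('R',(437,268))): print(n,np.round(onz(w,*p,152,E),1))
for n,p in(('lip top upper edge',(206,224)),('strip R end',(484,241))): print(n,np.round(onz(w,*p,144 if 'lip' in n else 124,E),1))
print(np.round(onz(w,*(318,243),143+94.8,E),1), 'grip top near edge z~284', np.round(onz(w,318,327,284.8,E),1), np.round(onz(w,289,327,284.8,E),1),np.round(onz(w,348,325,284.8,E),1))
E
```

```text
foot [199. 221.]
foot [213. 220.]
foot [206. 203.]
foot [192. 205.]
lip end tops [302. 357.]
lip inner [310. 356.]
back outer [345. 338.]
peak front [135. 121.]
peak back [157. 119.]
btm back near [191. 399.]
wrist lip L [480.2  84.5 144. ]
lip R [478.  276.8 144. ]
back wall lower edge L [512.4  83.5 152. ]
R [509.2 280.1 152. ]
lip top upper edge [474.8  84.9 144. ]
strip R end [495.9 332.  124. ]
[450.4 178.7 237.8] grip top near edge z~284 [466.7 178.9 284.8] [466.8 167.2 284.8] [465.6 191.  284.8]
```

send_rows([
  [[-1,0,0,0,0,0],[-2.5,0,0,0,0,0],[-4,0.1,0,0,0,0],[-4.5,0.1,0,0,0,0],[-4.5,0.1,0.5,0,0,0],[-4.5,0.1,1.7,0,0,0],[-4.5,0.1,2.9,0,0,0],[-4.5,0.1,3.4,0,0,0],[-4.5,0.1,3.4,0,0,0],[-4.5,0.1,3.4,0,0,0]],
])

```text
clock: 7.15
eef_pos: [499.4, 181.5, 289.8]
tool_rot: [-3.142, -0.0, -3.129]
force: [-0.3, -0.6, -1.7]
width: 23.0
gripper_force: 59.8
```

```bash
python3 - <<'E'
from h import *
go([499.5,180,265],np.pi+.012)
b=save('side','s3.png')
c=cv2.resize(b['pixels'][130:230,230:330,::-1],(600,600),interpolation=cv2.INTER_CUBIC)
cv2.imwrite('pics/c4.png',c)
p=ctrl.read_state()['eef_pos']
cr=lambda p:np.round([(p[0]-230+.5)*6-.5,(p[1]-130+.5)*6-.5])
for dx,dy in((-4,-12),(4,-12)): print('foot',cr(proj(b,p+[dx,dy,-131])))
for x in(-7,7):print('ch',x,cr(proj(b,[501.3+x,168,144])),cr(proj(b,[501.3+x,168,152])))
E
```

```text
t 7.15 pos [499.4 181.5 289.8] F [-0.3 -0.6 -1.7] w 23.0 q [-0.38  0.48 -0.03  1.86  0.02  0.8   1.16]
cm [-0.01 -0.15  2.48] rot [-0. -0.  0.]
foot [295. 333.]
foot [315. 330.]
ch -7 [294. 368.] [293. 351.]
ch 7 [328. 364.] [328. 346.]
```

View pics/c4.png

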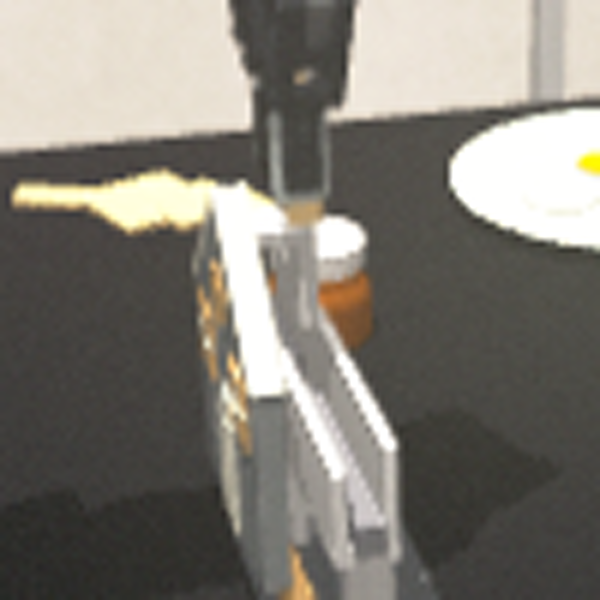

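The tongue (crop x 297–318, foot y≈330) stands above the channel, between lip and back wall. Lower gently.

send_rows([
  [[-0.05,0,0.5,0,0,0],[-0.05,0,1,0,0,0],[-0.05,0,1.5,0,0,0],[-0.05,0,1.9,0,0,0],[-0.05,0,2.2,0,0,0],[-0.05,0,2.4,0,0,0],[-0.05,0,2.5,0,0,0],[-0.05,0,2.5,0,0,0]],
])

```text
clock: 8.0
eef_pos: [500.0, 181.5, 264.8]
tool_rot: [-3.142, -0.0, -3.129]
force: [0.2, -1.1, -1.6]
width: 23.5
gripper_force: 59.9
```

send_rows([
  [[0,0,0.1,0,0,0],[0,0,0.2,0,0,0],[0,0,0.3,0,0,0],[0,0,0.4,0,0,0],[0,0,0.5,0,0,0],[0,0,0.6,0,0,0],[0,0,0.6,0,0,0]],
])

```text
clock: 8.7
eef_pos: [499.9, 181.5, 258.7]
tool_rot: [-3.142, -0.0, -3.129]
force: [-0.5, 0.4, -1.9]
width: 23.0
gripper_force: 59.9
```

send_rows([
  [[0,0,0.05,0,0,0],[0,0,0.1,0,0,0],[0,0,0.15,0,0,0],[0,0,0.2,0,0,0],[0,0,0.25,0,0,0],[0,0,0.25,0,0,0]],
])

```text
clock: 9.3
eef_pos: [500.0, 181.4, 256.3]
tool_rot: [-3.142, -0.0, -3.129]
force: [0.0, 0.5, -1.3]
width: 22.9
gripper_force: 59.9
```

send_rows([
  [[0,0,0.05,0,0,0],[0,0,0.1,0,0,0],[0,0,0.1,0,0,0]],
])

```text
clock: 9.6
eef_pos: [500.0, 181.5, 255.3]
tool_rot: [-3.142, -0.0, -3.129]
force: [-0.0, 0.8, -1.6]
width: 23.4
gripper_force: 59.9
```

send_rows([
  [[0,0,0.05,0,0,0],[0,0,0.1,0,0,0],[0,0,0.1,0,0,0]],
])

```text
clock: 9.9
eef_pos: [500.0, 181.5, 254.5]
tool_rot: [3.142, 0.0, -3.129]
force: [-0.1, -0.2, -1.8]
width: 23.3
gripper_force: 60.1
```

send_rows([
  [[0,0,0.05,0,0,0],[0,0,0.1,0,0,0],[0,0,0.1,0,0,0]],
])

```text
clock: 10.2
eef_pos: [500.1, 181.5, 254.3]
tool_rot: [3.141, 0.001, -3.13]
force: [-1.7, -0.2, 7.4]
width: 23.2
gripper_force: 61.1
```

Contact on the strip at TCP z ≈254.4. Ease off to a light touch and feel toward +y.

send_rows([
  [[0,0,-0.04,0,0,0],[0,0.15,-0.04,0,0,0],[0,0.3,-0.04,0,0,0],[0,0.45,-0.04,0,0,0],[0,0.6,-0.04,0,0,0]],
])

```text
clock: 10.7
eef_pos: [500.5, 185.4, 254.3]
tool_rot: [-3.139, 0.001, -3.131]
force: [-0.6, -4.4, 5.6]
width: 23.4
gripper_force: 61.1
```

send_rows([
  [[0,0.15,0,0,0,0],[0,0.3,0,0,0,0],[0,0.45,0,0,0,0],[0,0.6,0,0,0,0],[0,0.75,0,0,0,0]],
])

```text
clock: 11.2
eef_pos: [500.6, 193.4, 254.2]
tool_rot: [-3.14, 0.001, -3.131]
force: [0.7, -4.2, 4.6]
width: 23.2
gripper_force: 60.9
```

send_rows([
  [[0,0.1,0,0,0,0],[0,0.2,0,0,0,0],[0,0.3,0,0,0,0]],
])

```text
clock: 11.5
eef_pos: [500.5, 196.7, 254.1]
tool_rot: [-3.14, 0.001, -3.13]
force: [-0.6, -3.7, 4.5]
width: 23.2
gripper_force: 60.9
```

Still on the strip, normal force ~6 N. Continue in small steps.

send_rows([
  [[0,0.1,0,0,0,0],[0,0.2,0,0,0,0],[0,0.2,0,0,0,0]],
])

```text
clock: 11.8
eef_pos: [499.9, 200.4, 253.7]
tool_rot: [3.141, 0.0, -3.129]
force: [0.9, 0.4, -0.8]
width: 23.2
gripper_force: 59.9
```

send_rows([
  [[0,0.1,0,0,0,0],[0,0.2,0,0,0,0],[0,0.2,0,0,0,0]],
])

```text
clock: 12.1
eef_pos: [499.2, 202.9, 253.3]
tool_rot: [3.141, -0.001, -3.128]
force: [-0.2, -0.5, -2.0]
width: 23.4
gripper_force: 59.9
```

The normal force vanished at y≈200 with z sinking: the notch. Lower in.

send_rows([
  [[0,0,0.1,0,0,0],[0,0,0.2,0,0,0],[0,0,0.3,0,0,0],[0,0,0.3,0,0,0]],
])

```text
clock: 12.5
eef_pos: [499.6, 201.9, 250.6]
tool_rot: [-3.141, -0.0, -3.129]
force: [0.4, -0.1, -1.1]
width: 23.2
gripper_force: 59.9
```

send_rows([
  [[0,0,0.1,0,0,0],[0,0,0.2,0,0,0],[0,0,0.3,0,0,0],[0,0,0.4,0,0,0],[0,0,0.5,0,0,0],[0,0,0.6,0,0,0],[0,0,0.6,0,0,0]],
])

```text
clock: 13.2
eef_pos: [499.7, 201.9, 244.6]
tool_rot: [-3.141, -0.0, -3.129]
force: [-0.0, -1.2, -1.6]
width: 23.1
gripper_force: 59.9
```

send_rows([
  [[0,0,0.1,0,0,0],[0,0,0.2,0,0,0],[0,0,0.2,0,0,0]],
])

```text
clock: 13.5
eef_pos: [499.7, 201.9, 242.7]
tool_rot: [-3.142, -0.0, -3.129]
force: [-0.2, 0.4, -1.8]
width: 23.3
gripper_force: 59.9
```

send_rows([
  [[0,0,0.05,0,0,0],[0,0,0.1,0,0,0],[0,0,0.15,0,0,0],[0,0,0.15,0,0,0]],
])

```text
clock: 13.9
eef_pos: [499.7, 202.0, 241.2]
tool_rot: [-3.142, -0.0, -3.129]
force: [0.3, -0.2, -1.9]
width: 23.4
gripper_force: 59.9
```

send_rows([
  [[0,0,0.05,0,0,0],[0,0,0.1,0,0,0],[0,0,0.1,0,0,0]],
])

```text
clock: 14.2
eef_pos: [499.8, 202.0, 240.4]
tool_rot: [3.142, 0.0, -3.129]
force: [0.2, 0.5, 0.1]
width: 23.5
gripper_force: 60.3
```

send_rows([
  [[0,0,0.04,0,0,0],[0,0,0.04,0,0,0]],
])

```text
clock: 14.4
eef_pos: [499.9, 202.0, 240.4]
tool_rot: [3.141, 0.0, -3.129]
force: [-0.8, -0.3, 4.0]
width: 23.4
gripper_force: 60.7
```

Solid stop exactly 14 mm below the strip's top: fully home. Release and retreat straight up.

send_rows([
  [[0,0,-0.04,0,0,0],[0,0,-0.04,0,0,0],[0,0,-0.04,0,0,0],[0,0,-0.04,0,0,0],[0,0,-0.04,0,0,0]],
], grip=150)

```text
clock: 14.9
eef_pos: [499.7, 202.0, 240.2]
tool_rot: [3.142, -0.0, -3.129]
force: [0.8, 1.0, 0.3]
width: 35.3
gripper_force: 0.0
```

send_rows([
  [[0,0,0,0,0,0],[0,0,0,0,0,0],[0,0,0,0,0,0],[0,0,0,0,0,0],[0,0,0,0,0,0],[0,0,0,0,0,0]],
], grip=40)

```text
clock: 15.5
eef_pos: [499.7, 201.9, 240.3]
tool_rot: [3.142, -0.0, -3.129]
force: [-0.1, -1.0, -0.3]
width: 71.8
gripper_force: 0.0
```

send_rows([
  [[0,0,-0.5,0,0,0],[0,0,-1.5,0,0,0],[0,0,-3,0,0,0],[0,0,-5,0,0,0],[0,0,-8,0,0,0],[0,0,-11,0,0,0],[0,0,-13,0,0,0],[0,0,-14,0,0,0],[0,0,-14,0,0,0],[0,0,-14,0,0,0]],
])

```text
clock: 16.5
eef_pos: [499.3, 201.8, 379.7]
tool_rot: [-3.141, -0.001, -3.129]
force: [-1.0, -1.0, -1.0]
width: 71.7
gripper_force: 0.0
```

```bash
python3 - <<'E'
from h import *
b=save('side','s4.png')
t=save('top','t4.png')
c=np.zeros((520,800,3),np.uint8)
c[:,:400]=cv2.resize(b['pixels'][110:305,170:320,::-1],(400,520),interpolation=cv2.INTER_CUBIC)
c[:320,400:]=cv2.resize(t['pixels'][130:310,160:385,::-1],(400,320),interpolation=cv2.INTER_CUBIC)
cv2.imwrite('pics/c5.png',c);go([0,0,0],0)
E
```

```text
t 16.6 pos [499.2 201.7 379. ] F [0.7 1.  0.8] w 72.0 q [-0.41  0.39 -0.03  1.73  0.01  1.03  1.13]
cm [ 50.07 -19.52  38.04] rot [ 4.000e-03 -2.000e-03 -3.129e+00]
```

View pics/c5.png

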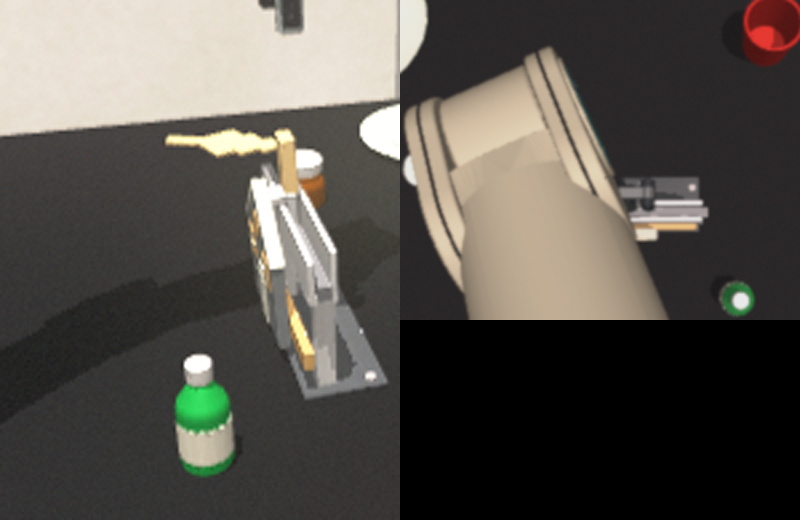

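The plaque hangs upright on the rail (grip at crop (287,160)), resting on the bar, with bottle, jar and cup undisturbed and the gripper well clear.

```bash
python3 -c "
from cell import ctrl
print(ctrl.finish_job())"
```

```text
the job is handed in; nothing more can be done
None
```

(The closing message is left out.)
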